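# Hang the vial basket to drip dry and cover the ultrasonic bath

## Task

The ultrasonic bath has finished and has been drained: lift the wire basket of vials out by its bail, keeping it upright, and hang it by the kink in the middle of the bail on the hook of the lab stand, so that it hangs free and level. Then take the steel lid from the bench and lower it onto the bath so that it sits fully home. Drop neither of them, and leave everything else on the bench as it is.

Things in the scene. Friction and masses are not known exactly. Their poses are not given: they have to be found in the camera images.
- bath: Bench-top ultrasonic bath, white housing with steel rim and blue front panel, 170 (x) x 230 (y) x 170 mm high, fixed on the left or on the right of the bench. Origin: centre of its underside on the bench; z up, y along its length, panel on its -x side. Open tank 125 (x) x 190 (y) mm, centred, floor 80 mm below the rim (90 mm above the bench).
- tank_mouth (a point): Centre of the tank's mouth, level with the top of the rim (170 mm above the bench); axes as the bath's.
- basket: Steel wire basket with a black rack of 18 blue-capped vials, 0.28 to 0.46 kg, 95 (x) x 160 (y) mm; nothing but the bail is higher than 46 mm. Origin: centre of its underside; z up, y along its length. Starts standing on the tank's floor, within 12 mm of the centre and almost in line with the bath. Its rigid upright bail is 6 mm round wire in its y-z plane (see the next two).
- bail_kink (a point): Top of the kink in the middle of the bail, where the hook belongs, on the wire's centre line: 108 mm above the basket's underside; axes as the basket's. The kink slopes down to the straight parts at y = +-12 mm. It starts 28 mm above the rim.
- bail_side (a point): Middle of the bail's straight part on its +y side, on the wire's centre line: 37 mm from the middle, 100 mm above the underside, 20 mm above the rim at the start. The straight part is level from y = 12 to 60 mm, and the same on the -y side. Grip here, a finger either side of the wire, to leave the kink free for the hook; legs go down beyond y = 60 mm.
- hook_saddle (a point): Where the bail is to rest: top of the hook's lowest part, 219 to 259 mm above the bench. Axes as the stand's; the free tip points to -x. Round steel, 8 mm: level 13 mm either way, then the tip rises to 21 mm above and ends 29 mm before this point. The bail comes in over the tip along +x, hook between bail and vials, then goes down. Hung, the kink's wire centre is 3 mm above this point.
- hook_arm: The hook with its arm and clamp, held on the stand's rod (the clamp slips only above about 60 N). Behind the saddle (+x) the arm rises 30 mm and runs level to the clamp, 145 mm behind. Origin: 4 mm below the saddle point; axes as the stand's.
- stand: Laboratory stand, fixed, on the other side of the bench from the bath: grey base 210 x 135 x 10 mm with a shallow white drip tray, upright steel rod 13 mm thick and 330 mm high, 145 mm behind the hook. Origin: on the bench right below the hook's saddle; z up, x from the hook's tip to the rod (roughly away from the robot).
- lid_grip (a point): Centre of the lid's black bar grip; z up, y along the lid's length. Grip 18 mm wide (x), 100 long (y), 16 high, on two feet at y = +-40 mm. The plate's top is 32 mm below this point. It is 44 mm above the bench at the start, and 36 mm above the top of the rim when the lid is home.
- lid: Steel lid of the bath, 0.3 to 0.5 kg, lying flat in the middle of the bench: plate 152 (x) x 216 (y) x 4 mm, under it a locating lip 113 (x) x 178 (y) x 8 mm with 6 mm play all round in the tank's mouth. Home: plate resting on the rim, lip inside, length along the bath's, either way round. Origin: centre of the lip's underside; axes as lid_grip.
- solvent_bottle: Bystander: amber glass bottle with a foil cap, 92 mm across, 198 mm tall, near the middle at the back. Origin: centre of the underside.
- vial_rack: Bystander: black rack with blue-capped vials, 75 x 120 x 44 mm, behind the lid. Origin: centre of the underside.
- beaker: Bystander: glass beaker, 70 mm across, 90 mm tall, at the back. Origin: centre of the underside.
- tip_box: Bystander: blue box with a pale cover, 85 x 122 x 69 mm, at the right side. Origin: centre of the underside.
- wash_bottle: Bystander: white squeeze bottle with a red cap and bent nozzle, 72 mm across, 198 mm tall, at the left side. Origin: centre of the underside.
- reagent_jar: Bystander: glass jar with a blue cap, 68 mm across, 100 mm tall, at the left side. Origin: centre of the underside.
Mind the look-alikes: they are no part of the job. Leave any pink look-alike of the basket alone.

How it is judged:
By the outcome, as a careful person would: the job done as asked, in the order asked, and still so for the second after the job is handed in, with the robot touching nothing.
It also fails if it takes over 59 s, if anything falls off the work surface, if the arm or the gripper's body presses on something with over 40 N, if the wrist force passes 120 N, or if a joint passes its speed limit or range.

## Robot

A 7-joint arm with a two-finger parallel gripper is mounted at the origin on the work surface. World frame = base frame: x ahead of the robot, y to its left, z up, the work surface at z = 0. Lengths are in mm, angles in rad, forces in N, time in s.
With the tool pointing down it reaches from about 350 to 900 mm from the base axis. Payload 7.2 kg.
Tool frame: the origin (TCP) lies on the centre line of the jaws, within the pads' length; the fingertips stand 25 mm ahead of it and the grasp point (between the pads) lies 6 mm ahead of it (robot.finger_overhang is the distance from the TCP to the fingertips, in mm); z points along the fingers, y is the line along which they close (so a half turn about z gives the same grasp; the last joint's range is limited). The gripper opens to 88 mm and grips with 3 to 60 N. Pads are 20 mm wide; open, the fingers measure 115 mm over their backs; the gripper's body (75 mm by 178 mm) begins 61 mm behind the grasp point.
Start: joints at [1.097, 0.411, -0.013, 1.596, 0.006, 1.134, -0.082], TCP at [246.71, -574.249, 247.653] pointing down, gripper open.
Joint ranges: [-2.95, 2.95], [-0.29, 1.99], [-1.47, 1.44], [0.14, 2.54], [-1.03, 4.17], [0.13, 1.85], [-2.86, 2.86]. Speed limits (rad/s): [2.39, 2.39, 3.01, 3.01, 3.14, 3.14, 3.14].

## Interface

Orientations are given as a unit quaternion [w, x, y, z].
In Python, from cell import robot gives the robot as it stands. The module is installed in compiled form; this text tells all that it offers.
- The arm moves only by the tool apply_moves, never from a script. Its argument "deltas" is one flat list of numbers, 7 for each row, row after row: the turn, a rotation vector about the tool's x, y, z in rad, then the shift along the tool's x, y, z in mm, then the finger opening in mm, from 0 to 87.8. A call has 1 to 20 rows; each row shifts and turns the commanded pose from where the row before left it, along the tool's axes as they then stand; what a row does not reach is not made up. A row lasts 1/12 s, in which the tool goes at most 41.7 mm and 7.16 degrees, less where a joint would pass 70% of its speed; a pose out of reach is approached as far as the arm can. A call with a gripper value outside its range is refused whole. The fingers move at their own pace and stop on an object; the grip force is fixed at half the most. Time passes only in rows, so rows that do not move let the fingers close. It gives the time, the measured TCP pose, the force, the opening and the grip force at its end, in the units of the state.
- robot.sense(): the state, without advancing time (a new reading comes with each control period).
- robot.read_camera(name): name is "side" or "top" or "wrist"; returns the picture (480x640x3 uint8, blue, green, red); there is no depth.
- robot.calibration(name): a dict with "K" (3x3 intrinsics, pixels), "R" (3x3) and "t" (3): a world point X has camera coordinates R X + t; the wrist camera has in their place "mount" (4x4, takes a point from camera to tool coordinates, whose origin is the TCP and whose axes are the flange's). Camera axes: x right, y down, z forward; pixel columns grow to the right and rows downward; lengths in mm; the calibration is good to about 2 mm. The wrist camera is an equidistant fisheye: a pixel r from the principal point sees the ray r / f radians off the axis. A picture is of the moment at which its call begins: read the wrist's pose just before it. calibration takes no time and is no camera call.
- robot.finish_job(): hands the job in; it is judged then, once.
The state is a dict: "t": time; "q": joint angles; "dq": joint speeds; "joint_efforts": joint torques, N m; "tcp_pos": TCP position; "tool_rot": TCP orientation; "wrist_force": force on the tool from outside, world axes, zero at the start; "moment": the same for the moment, N m; "finger_gap": finger opening in mm; "grip_force": force on a finger pad.
Only numpy, scipy, OpenCV 4.12 (cv2) and the standard library are available. Lean on these libraries where they do the work, as an engineer would, in place of code of your own. Each camera call takes 0.05 s, during which the arm holds its last target. There are 200 camera calls.

## Working session

There is one attempt and no reset: what is moved stays moved. The work goes in short steps, Python scripts to look and compute and a tool call to move; the robot and the scene stay as the last step left them, time stands still between calls to the robot, and variables do not carry over. Pictures are saved under pics/ and viewed, at most 10 in all, crops included, and the job is handed in when it is done.

Besides the shell and the picture viewer there is one more tool, called after "Call:" by a JSON object that holds its "name" and its "arguments". apply_moves: Moves the arm, as the interface text tells. Its arguments: {"type":"object","properties":{"deltas":{"type":"array","items":{"type":"number"}}},"required":["deltas"]}

```bash
mkdir -p pics
python3 - <<'E'
from cell import robot
import cv2,numpy as np
np.set_printoptions(precision=4,suppress=True)
s=robot.sense();print(s['t'],s['tcp_pos'],s['tool_rot'])
for n in ['side','top']:
    cv2.imwrite(f'pics/{n}0.png',robot.read_camera(n)); c=robot.calibration(n)
    print(n,c['K'],c['R'],c['t'])
c=robot.calibration('wrist');print(c)
E
```

```text
0.0 [ 246.5079 -573.8079  246.8198] [-0.0008  0.9795  0.2015 -0.0002]
side [[607.7043   0.     315.2196]
 [  0.     607.7043 228.98  ]
 [  0.       0.       1.    ]] [[ 0.7742 -0.6327  0.0161]
 [-0.4601 -0.5801 -0.6721]
 [ 0.4346  0.513  -0.7403]] [-433.6374  348.6827 1724.4231]
top [[544.3055   0.     321.6957]
 [  0.     544.3055 227.5814]
 [  0.       0.       1.    ]] [[ 0.0187 -0.9997  0.0131]
 [-0.9962 -0.0197 -0.085 ]
 [ 0.0852 -0.0114 -0.9963]] [ -34.6713  533.3505 1567.7486]
{'K': array([[371.6483,   0.    , 316.5127],
       [  0.    , 371.6483, 237.078 ],
       [  0.    ,   0.    ,   1.    ]]), 'mount': array([[  -0.0006,   -0.9553,   -0.2955,   81.3808],
       [   1.    ,   -0.0003,   -0.001 ,   -0.0181],
       [   0.0009,   -0.2955,    0.9553, -137.0117],
       [   0.    ,    0.    ,    0.    ,    1.    ]])}
```

View pics/top0.png

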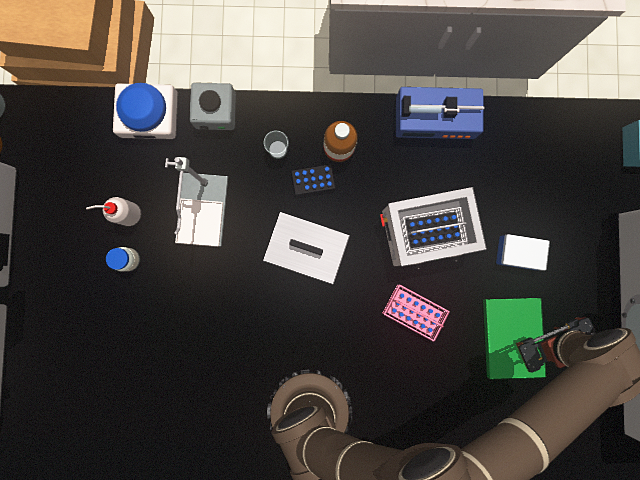

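View pics/side0.png

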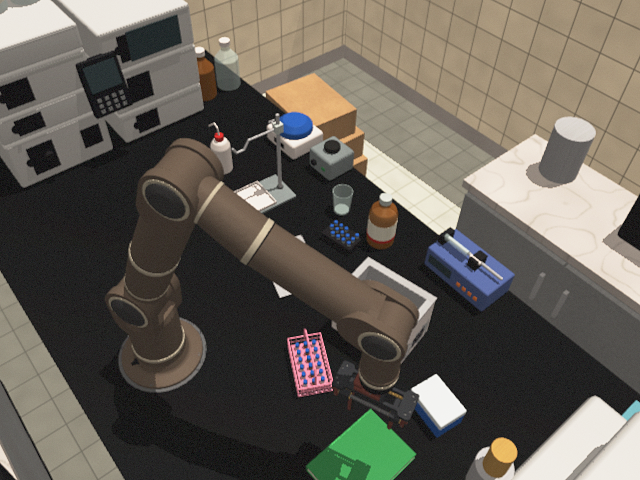

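The top view shows two possible baskets: one in the bath at (435,230), steel with a black rack, and the pink look-alike at (416,312). I choose the one in the bath. The lid is at (307,248), and the stand with its hook is at about (190,185). Next is a close crop to check.

Run:
```python
import cv2,numpy as np
a=cv2.imread('pics/top0.png')
f=lambda x0,y0,w,h,s:cv2.resize(a[y0:y0+h,x0:x0+w],None,fx=s,fy=s,interpolation=cv2.INTER_CUBIC)
cv2.imwrite('pics/c1.png',np.hstack([f(375,180,120,100,4),f(160,150,75,100,4)]))
```

```text
(no output)
```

View pics/c1.png

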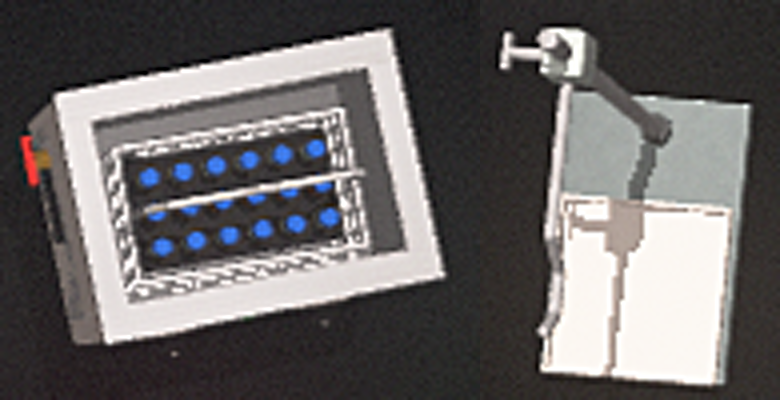

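The crop shows a steel bail running from full-image (411,232.5) to (466,223) over a black, blue-capped rack, so this is the real basket. The hook's tip is at about (176,232), and its arm runs up to a clamp at about (181,163). Now I'll turn these pixels into positions.

```bash
cat > h.py <<'E'
from cell import robot
import cv2,numpy as np
from scipy.spatial.transform import Rotation as Ro
np.set_printoptions(precision=2,suppress=True)
def ray(n,uv,st=None):
    c=robot.calibration(n);K=c['K'];p=np.array([(uv[0]-K[0,2])/K[0,0],(uv[1]-K[1,2])/K[1,1]])
    if n!='wrist':
        R,t=np.array(c['R']),np.array(c['t']);d=R.T@np.r_[p,1];return -R.T@t,d/np.linalg.norm(d)
    th=np.linalg.norm(p);d=np.r_[p/th*np.sin(th),np.cos(th)] if th else np.array([0,0,1.])
    M=np.array(c['mount']);w,x,y,z=st['tool_rot'];W=Ro.from_quat([x,y,z,w]).as_matrix()
    return W@M[:3,3]+st['tcp_pos'],W@M[:3,:3]@d
def atz(n,uv,z,st=None):
    o,d=ray(n,uv,st);return o+d*(z-o[2])/d[2]
def proj(n,X,st=None):
    c=robot.calibration(n);K=c['K']
    if n!='wrist': v=c['R']@X+c['t'];v=K@v;return v[:2]/v[2]
    M=np.array(c['mount']);w,x,y,z=st['tool_rot'];W=Ro.from_quat([x,y,z,w]).as_matrix()
    v=M[:3,:3].T@(W.T@(X-np.array(st['tcp_pos']))-M[:3,3]);th=np.arctan2(np.hypot(v[0],v[1]),v[2]);u=v[:2]/np.hypot(v[0],v[1])*th
    return u*K[0,0]+K[:2,2]
def tri(rays):
    A=0;b=0
    for o,d in rays: P=np.eye(3)-np.outer(d,d);A=A+P;b=b+P@o
    return np.linalg.solve(A,b)
E
python3 - <<'E'
from h import *
C=lambda u,v:(375+u/4,180+v/4)
rim=[atz('top',C(*p),170) for p in [(55,95),(392,28),(445,275),(75,345)]]
print('rim',*rim,'c',np.mean(rim,0),[np.linalg.norm(rim[i]-rim[i-1]) for i in range(4)])
b=[atz('top',C(*p),190) for p in [(145,210),(365,172)]];d=b[0]-b[1]
print('bail',*b,np.linalg.norm(d),np.degrees(np.arctan2(d[1],d[0])))
tip=tri([ray('top',(176.5,232.5)),ray('side',(237,152))]);print('tip',tip)
H=lambda u,v:(160+(u-480)/4,150+v/4)
tr=[atz('top',H(*p),12) for p in [(545,372),(722,382),(733,210),(566,195)]];print('tray',*tr)
print('base',*[atz('top',H(*p),10) for p in [(752,103),(570,92)]])
print('hook pts z239',*[atz('top',H(*p),z) for p,z in [((546,330),260),((553,235),269),((565,95),269)]])
print('lid',[atz('top',p,12) for p in [(281,212),(350,237),(334,283),(264,262)]], 'grip',atz('top',(306,248),52))
E
```

```text
rim [ 588.63 -200.22  170.  ] [ 638.43 -425.81  170.  ] [ 473.64 -460.26  170.  ] [ 422.68 -214.81  170.  ] c [ 530.84 -325.27  170.  ] [np.float64(166.58232361342826), np.float64(231.0191718152062), np.float64(168.344967832932), np.float64(250.68559306356724)]
bail [ 511.36 -257.14  190.  ] [ 539.22 -401.71  190.  ] 147.23370609272612 100.90965445739754
tip [500.31 336.06 250.07]
tray [481.16 400.05  12.  ] [476.35 270.68  12.  ] [603.28 266.97  12.  ] [611.9  390.03  12.  ]
base [683.66 255.99  10.  ] [689.06 390.69  10.  ]
hook pts z239 [494.31 337.37 260.  ] [552.48 333.2  269.  ] [639.99 329.37 269.  ]
lid [array([578.55,  96.26,  12.  ]), array([ 508.72, -108.25,   12.  ]), array([373.29, -63.45,  12.  ]), array([430.57, 142.2 ,  12.  ])] grip [471.97  19.71  52.  ]
```

Call:
{"name": "apply_moves", "arguments": {"deltas": [0,0,0,30,-11.5,-7,60,0,0,0,30,-11.5,-7,60,0,0,0,30,-11.5,-7,60,0,0,0,30,-11.5,-7,60,0,0,0,30,-11.5,-7,60,0,0,0,30,-11.5,-7,60,0,0,0,30,-11.5,-7,60,0,0,0,30,-11.5,-7,60,0,0,0,30,-11.5,-7,60,0,0,0,30,-11.5,-7,60,0,0,0,30,-11.5,-7,60,0,0,0,30,-11.5,-7,60]}}

```text
t: 1.1
tcp_pos: [523.7, -304.1, 331.7]
tool_rot: [-0.0, 0.979, 0.201, -0.0]
wrist_force: [-0.3, 0.0, 1.2]
finger_gap: 59.8
grip_force: 0.0
```

Call:
{"name": "apply_moves", "arguments": {"deltas": [0,0,-0.104,0,0,0,50,0,0,-0.104,0,0,0,50,0,0,-0.104,0,0,0,50,0,0,-0.104,0,0,0,50,0,0,-0.104,0,0,0,50,0,0,-0.104,0,0,0,50,0,0,-0.104,0,0,0,50,0,0,-0.104,0,0,0,50,0,0,-0.104,0,0,0,50,0,0,-0.104,0,0,0,50,0,0,-0.104,0,0,0,50,0,0,-0.104,0,0,0,50,0,0,-0.104,0,0,0,50,0,0,0,0,0,0,50,0,0,0,0,0,0,50]}}

```text
t: 2.35
tcp_pos: [522.8, -305.4, 331.2]
tool_rot: [-0.0, 0.639, 0.769, -0.0]
wrist_force: [0.4, -0.0, -0.0]
finger_gap: 49.7
grip_force: 0.0
```

Run:
```python
from h import *
import pickle
s=robot.sense();im=robot.read_camera('wrist');pickle.dump(s,open('w1.pkl','wb'))
cv2.imwrite('pics/w1.png',im);print(s['t'],s['tcp_pos'],s['tool_rot'],s['q'])
```

```text
2.35 [ 522.76 -305.45  331.24] [-0.    0.64  0.77 -0.  ] [ 0.74  0.35 -0.4   1.51  0.14  1.31  0.51]
```

View pics/w1.png

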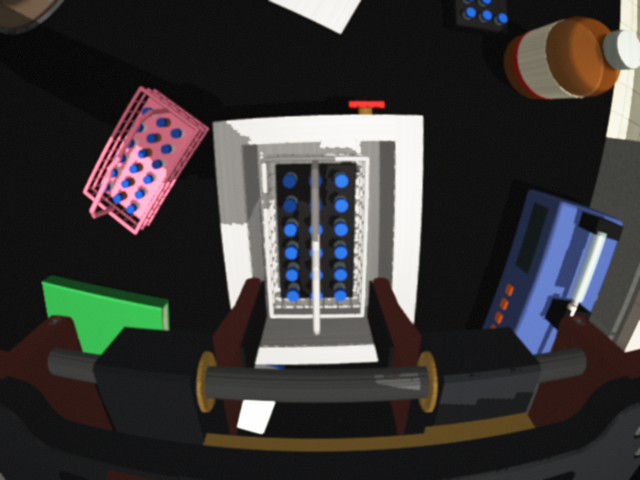

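The bail lies in image column 316-317, from (316,165) to (317,330), between the fingers. The rim's outer corners on the +y side are at (213,122) and (424,115).

Run:
```python
from h import *
import pickle
s=pickle.load(open('w1.pkl','rb'))
w,x,y,z=s['tool_rot'];W=Ro.from_quat([x,y,z,w]).as_matrix();print(W[:,0],np.degrees(np.arctan2(W[1,0],W[0,0])))
for uv,z in [((316,190),190),((316,250),193),((317,325),190),((317,332),190),((213,122),170),((424,115),170),((250,146),170),((393,142),170)]:
    X=atz('wrist',uv,z,s);print(uv,X, 'tool',W.T@(X-s['tcp_pos']))
# kink guess: find where the bail image breaks
a=cv2.imread('pics/w1.png')[150:340,290:345];cv2.imwrite('pics/w1c.png',cv2.resize(a,None,fx=3,fy=3,interpolation=cv2.INTER_CUBIC))
t=cv2.imread('pics/top0.png')[200:250,400:475];cv2.imwrite('pics/w1c.png',np.hstack([cv2.resize(a,(165,570)),cv2.resize(t,(600,570)) [:, :600]]))
```

```text
[-0.18  0.98  0.  ] 100.51695917758632
(316, 190) [ 516.09 -273.05  190.  ] tool [ 32.99  -0.57 141.26]
(316, 250) [ 524.63 -319.31  193.  ] tool [-14.05  -0.62 138.23]
(317, 325) [ 538.13 -387.74  190.  ] tool [-83.8    0.17 141.19]
(317, 332) [ 539.44 -394.8   190.  ] tool [-90.98   0.17 141.19]
(213, 122) [ 424.24 -235.11  170.  ] tool [ 87.04 -83.94 161.33]
(424, 115) [ 591.23 -198.14  170.  ] tool [ 92.91  86.99 161.25]
(250, 146) [ 457.89 -250.15  170.  ] tool [ 66.12 -53.61 161.31]
(393, 142) [ 570.42 -225.76  170.  ] tool [ 69.56  61.49 161.25]
```

View pics/w1c.png

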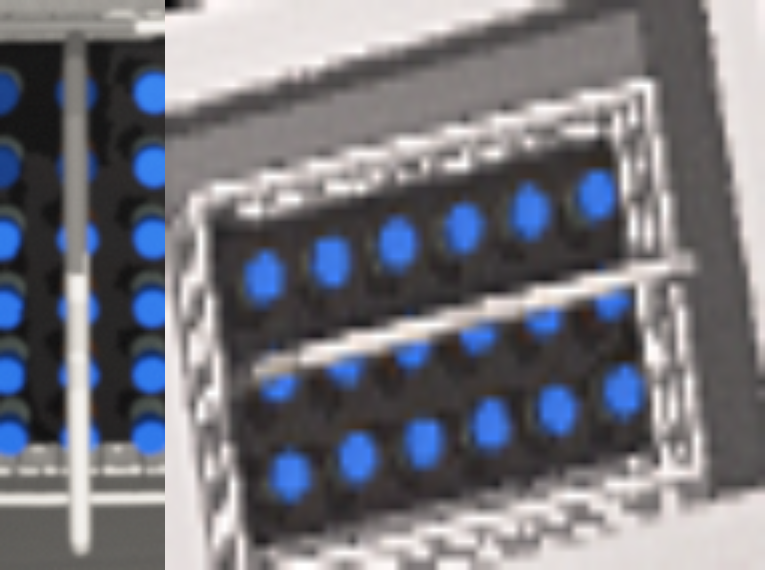

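Run:
```python
from h import *
import pickle
s=pickle.load(open('w1.pkl','rb'))
w,x,y,z=s['tool_rot'];W=Ro.from_quat([x,y,z,w]).as_matrix()
def f(uv,z): return (W.T@(atz('wrist',uv,z,s)-s['tcp_pos']))[:2]
for z in (130,136):
  print(z,'caps',*[f(p,z) for p in [(289,181),(341,181),(293,296),(340,296)]],'rim',*[f(p,z) for p in [(263,157),(368,157),(270,317),(367,317)]])
print(f((317,332),190))
```

```text
130 caps [ 30.98 -25.38] [30.93 22.38] [-85.36 -23.97] [-85.41  23.6 ] rim [ 53.56 -48.91] [53.46 46.88] [-110.22  -48.73] [-110.42   52.57]
136 caps [ 31.88 -24.93] [31.83 21.98] [-82.39 -23.56] [-82.44  23.17] rim [ 54.06 -48.06] [53.96 46.03] [-106.81  -47.88] [-107.01   51.63]
[-90.98   0.17]
```

Call:
{"name": "apply_moves", "arguments": {"deltas": [0,0,0,-1,-0.4,20,40,0,0,0,-1,0,20,36,0,0,0,0,0,20,36,0,0,0,0,0,20,36,0,0,0,0,0,20,36,0,0,0,0,0,15,36,0,0,0,0,0,10,36,0,0,0,0,0,6,36,0,0,0,0,0,3,36,0,0,0,0,0,0,36]}}

```text
t: 3.23
tcp_pos: [523.1, -307.3, 197.6]
tool_rot: [-0.0, 0.638, 0.77, -0.0]
wrist_force: [-0.4, 0.1, -0.3]
finger_gap: 36.1
grip_force: 0.0
```

Call:
{"name": "apply_moves", "arguments": {"deltas": [0,0,0,0,0,0,16,0,0,0,0,0,0,8,0,0,0,0,0,0,0,0,0,0,0,0,0,0,0,0,0,0,0,0,0,0,0,0,0,0,0,0,0,0,0,0,0,0,0]}}

```text
t: 3.82
tcp_pos: [522.6, -307.4, 197.7]
tool_rot: [-0.0, 0.638, 0.77, -0.0]
wrist_force: [-2.1, 0.9, 0.9]
finger_gap: 4.5
grip_force: 30.0
```

Call:
{"name": "apply_moves", "arguments": {"deltas": [0,0,0,0,0,-2,0,0,0,0,0,0,-3,0,0,0,0,0,0,-5,0,0,0,0,0,0,-5,0,0,0,0,0,0,-5,0,0,0,0,0,0,-5,0,0,0,0,0,0,-5,0,0,0,0,0,0,-5,0,0,0,0,0,0,0,0]}}

```text
t: 4.57
tcp_pos: [523.5, -307.6, 234.1]
tool_rot: [0.001, 0.638, 0.77, 0.0]
wrist_force: [0.2, 0.5, -3.4]
finger_gap: 4.9
grip_force: 30.0
```

Run:
```python
from h import *
s=robot.sense();im=robot.read_camera('wrist');im2=robot.read_camera('side')
print(s['wrist_force'],s['moment'],s['tcp_pos'])
cv2.imwrite('pics/w2.png',np.hstack([im[60:400,180:460],cv2.resize(im2[230:400,300:480],None,fx=2,fy=2)]))
```

```text
[ 0.17  0.47 -3.36] [ 0.1  -0.11 -0.01] [ 523.5  -307.59  234.06]
```

View pics/w2.png

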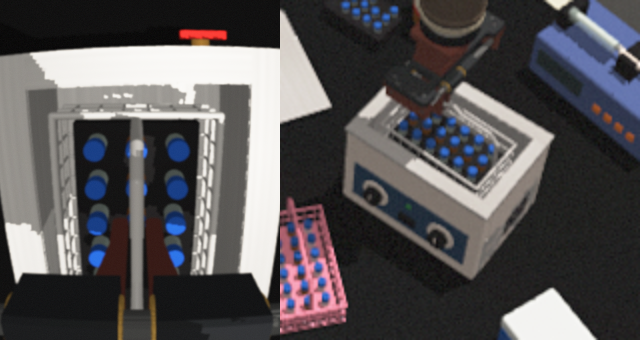

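Run:
```python
from h import *
s=robot.sense();s=dict(s);s['tcp_pos']=np.zeros(3);s['tool_rot']=[1,0,0,0]
for t in (0,-3,-6,3):
  R=Ro.from_euler('y',t,degrees=True).as_matrix();g=np.array([0,0,7.6])
  print(t,*[proj('wrist',g+R@(np.array(p)-g),s) for p in [(55,-47.5,61.6),(55,47.5,61.6),(38,0,7.6)]])
```

```text
0 [230.09 176.5 ] [403.86 176.39] [317.4  234.78]
-3 [231.45 180.95] [402.48 180.83] [317.38 233.5 ]
-6 [232.73 185.56] [401.19 185.44] [317.36 232.5 ]
3 [228.65 172.22] [405.32 172.11] [317.41 236.34]
```

The basket hangs from the gripper upright: its rim is at row 178, against 176.5 predicted for exactly level. Next I lift it clear and carry it across.

Call:
{"name": "apply_moves", "arguments": {"deltas": [0,0,0,0,0,-3,0,0,0,0,0,0,-6,0,0,0,0,0,0,-9,0,0,0,0,0,0,-12,0,0,0,0,0,0,-12,0,0,0,0,0,0,-12,0,0,0,0,0,0,-12,0,0,0,0,0,0,-12,0,0,0,0,0,0,-12,0,0,0,0,0,0,-9,0,0,0,0,0,0,-5,0,0,0,0,0,0,-2,0]}}

```text
t: 5.67
tcp_pos: [523.3, -307.5, 339.8]
tool_rot: [0.001, 0.638, 0.77, 0.0]
wrist_force: [1.1, 0.7, -4.8]
finger_gap: 5.3
grip_force: 30.0
```

Call:
{"name": "apply_moves", "arguments": {"deltas": [0,0,0,4,0,0,0,0,0,0,8,0,0,0,0,0,0,12,-1,0,0,0,0,0,16,-1,0,0,0,0,0,20,-1,0,0,0,0,0,24,-1,0,0,0,0,0,24,-1,0,0,0,0,0,24,-1,0,0,0,0,0,24,-1,0,0,0,0,0,24,-1,0,0,0,0,0,24,-1,0,0,0,0,0,24,-1,0,0,0,0,0,24,-1,0,0,0,0,0,24,-1,0,0,0,0,0,24,-1,0,0,0,0,0,24,-1,0,0,0,0,0,24,-1,0,0,0,0,0,24,-1,0,0,0,0,0,24,-1,0,0,0,0,0,24,-1,0,0]}}

```text
t: 7.33
tcp_pos: [425.5, 103.8, 338.3]
tool_rot: [0.0, 0.638, 0.77, -0.0]
wrist_force: [0.5, -0.2, -4.3]
finger_gap: 5.0
grip_force: 30.0
```

Call:
{"name": "apply_moves", "arguments": {"deltas": [0,0,0,24,-1,0,0,0,0,0,24,-1,0,0,0,0,0,24,-1,0,0,0,0,0,24,-1,0,0,0,0,0,24,0,0,0,0,0,0,24,0,0,0,0,0,0,24,0,0,0,0,0,0,24,0,0,0,0,0,0,24,0,0,0,0,0,0,20,0,0,0,0,0,0,16,0,0,0,0,0,0,12,0,0,0,0,0,0,6,0,0,0,0,0,0,3,0,0,0,0,0,0.059,0,0,0,0,0,0,0.059,0,0,0,0,0,0,0.059,0,0,0,0,0,0,0.059,0,0,0,0,0,0,0,0,0,0,0]}}

```text
t: 8.92
tcp_pos: [372.4, 368.6, 338.5]
tool_rot: [0.0, 0.725, 0.688, -0.0]
wrist_force: [0.4, 0.3, -5.0]
finger_gap: 5.0
grip_force: 30.0
```

Run:
```python
from h import *
import pickle
s=robot.sense();im=robot.read_camera('wrist');im2=robot.read_camera('side');im3=robot.read_camera('top')
pickle.dump(s,open('w3.pkl','wb'));print(s['t'],s['wrist_force'],s['moment'],s['tcp_pos'],s['q'],s['tool_rot'],s['finger_gap'])
r=lambda a,x,y,w,h,k:cv2.resize(a[y:y+h,x:x+w],None,fx=k,fy=k,interpolation=cv2.INTER_CUBIC)
L=r(im,300,30,340,400,1.4) [:560]
R=np.vstack([r(im2,190,90,120,140,2.0),r(im3,150,140,120,140,2.0)])
cv2.imwrite('pics/s3.png',im2);cv2.imwrite('pics/t3.png',im3);cv2.imwrite('pics/wr3.png',im)
cv2.imwrite('pics/w3.png',np.hstack([L,R]));print(L.shape,R.shape)
```

```text
8.9167 [ 0.44  0.32 -4.96] [ 0.1  -0.1  -0.04] [372.4  368.62 338.55] [-0.18  0.27 -0.85  1.67  0.21  1.3  -1.12] [ 0.    0.73  0.69 -0.  ] 4.988781388049443
(560, 476, 3) (560, 240, 3)
```

View pics/w3.png

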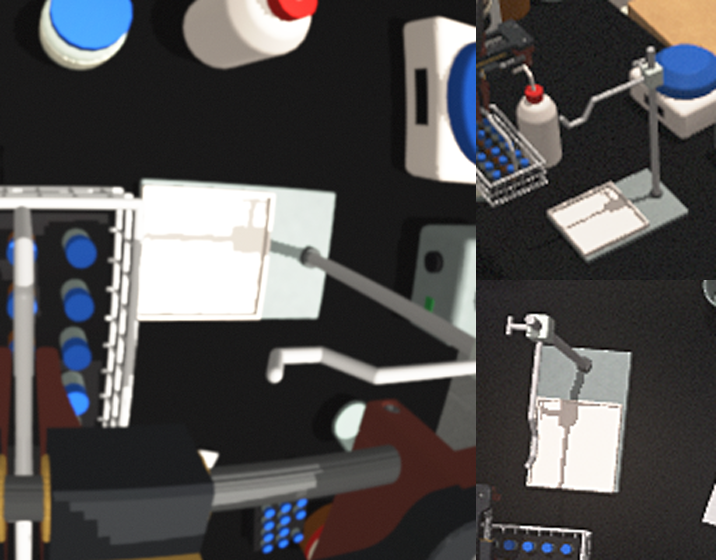

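The picture shows the basket held level in front of the stand, with the hook's tip at wrist crop (275,378) and the start of the saddle at (285,355). The saddle ends at (322,355) and the arm is at (378,377). I fit the hook model to these points and overlay it to check.

```bash
cat > fit.py <<'E'
from h import *
import pickle
from scipy.optimize import least_squares
s=pickle.load(open('w3.pkl','rb'))
wr=lambda u,v:(300+u/1.4,30+v/1.4); sd=lambda u,v:(190+(u-476)/2,90+v/2); tp=lambda u,v:(150+(u-476)/2,140+(v-280)/2)
M={'tip':(-29,0,17),'a':(-13,0,-4),'b':(13,0,-4)}
obs=[('wrist','tip',wr(275,378)),('wrist','a',wr(285,355)),('wrist','b',wr(322,355)),('side','tip',sd(564,121)),('side','b',sd(585,123)),('top','tip',tp(531,483))]
def P(p,m): 
    c,n=np.cos(p[3]),np.sin(p[3]);return np.array([p[0]+c*m[0],p[1]+n*m[0],p[2]+m[2]])
def res(p): return np.r_[np.concatenate([(proj(n,P(p,M[k]),s)-uv)*1.0 for n,k,uv in obs]),(p[3]+.05)*50]
r=least_squares(res,[525,337,235,-.05])
if __name__=='__main__':
    print(r.x,np.degrees(r.x[3]));print(r.fun)
    poly=[(-29,0,17),(-13,0,-4),(13,0,-4),(33,0,26),(145,0,26)]
    out=[]
    for n,f,c in [('wrist','wr3',(450,230,200,130)),('side','s3',(210,100,100,65)),('top','t3',(160,150,100,100))]:
        im=cv2.imread(f'pics/{f}.png');x,y,w,h=c;k=400/w;im=cv2.resize(im[y:y+h,x:x+w],None,fx=k,fy=k,interpolation=cv2.INTER_CUBIC)
        q=np.array([(proj(n,P(r.x,m),s)-[x,y]+.5)*k for m in poly]).astype(int)
        cv2.polylines(im,[q.reshape(-1,1,2)],False,(0,0,255),1)
        for a in q: cv2.circle(im,tuple(map(int,a)),3,(0,255,0),1)
        out.append(im[:300])
    out=[cv2.copyMakeBorder(o,0,300-o.shape[0],0,400-o.shape[1],cv2.BORDER_CONSTANT) for o in out]+[np.zeros((300,400,3),np.uint8)]
    cv2.imwrite('pics/fit.png',np.vstack([np.hstack(out[:2]),np.hstack(out[2:])]))
E
python3 fit.py
```

```text
[521.38 333.81 250.17  -0.04] -2.4477954079759163
[-1.33 -0.99 -1.66  1.77  0.14 -0.05 -1.42 -1.53 -0.13 -2.48 -0.82 -8.43
  0.36]
```

View pics/fit.png

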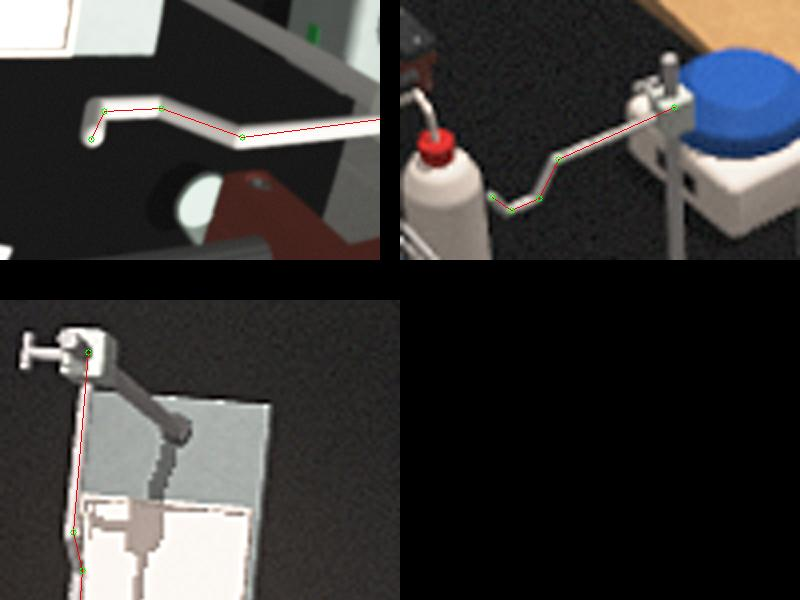

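```bash
sed -i "s/,('top','tip',tp(531,483))//" fit.py; python3 fit.py
python3 - <<'E'
from fit import *
st=robot.sense();w,x,y,z=st['tool_rot'];W=Ro.from_quat([x,y,z,w]).as_matrix();T=np.array(st['tcp_pos'])
K=T+W@np.array([-25,0,-.4]);print('kink now',K,'tool yaw',np.degrees(np.arctan2(W[1,0],W[0,0])))
for m in [(-75,0,34),(0,0,34),(0,0,3)]: print(m,W.T@(P(r.x,m)-K))
E
```

```text
[525.06 331.33 245.18  -0.04] -2.377199330569912
[-0.17 -1.43 -0.75  1.64  0.41 -0.18  0.14 -0.38  1.37 -1.35  0.43]
kink now [371.28 344.04 339.05] tool yaw 87.28560033344769
(-75, 0, 34) [-5.83 79.19 59.9 ]
(0, 0, 34) [ -5.39 154.19  59.93]
(0, 0, 3) [ -5.37 154.17  90.93]
```

Call:
{"name": "apply_moves", "arguments": {"deltas": [0,0,0,-1,0,5,0,0,0,0,-1,4,8,0,0,0,0,-1,8,8,0,0,0,0,-1,8,8,0,0,0,0,0,8,8,0,0,0,0,0,8,8,0,0,0,0,0,8,6,0,0,0,0,0,8,3,0,0,0,0,0,5,2,0,0,0,0,0,3,0,0,0,0,0,0,0,0,0]}}

```text
t: 9.98
tcp_pos: [433.0, 362.5, 282.6]
tool_rot: [-0.0, 0.724, 0.689, 0.0]
wrist_force: [0.3, 0.5, -3.8]
finger_gap: 5.4
grip_force: 30.0
```

```bash
cat > chk.py <<'E'
from fit import *
import sys
st=robot.sense();im=robot.read_camera('wrist');s3=robot.read_camera('side')
w,x,y,z=st['tool_rot'];W=Ro.from_quat([x,y,z,w]).as_matrix();T=np.array(st['tcp_pos'])
K=T+W@np.array([-25,0,-.4]);print('kink',K,'F',np.array(st['wrist_force']),np.array(st['moment']),st['t'])
print('to go',W.T@(P(r.x,(0,0,3))-K))
for k,m in M.items(): print(k,proj('wrist',P(r.x,m),st),proj('side',P(r.x,m)))
print('kink px',proj('wrist',K,st),proj('side',K))
n=sys.argv[1];cv2.imwrite(f'pics/{n}w.png',im);cv2.imwrite(f'pics/{n}s.png',s3)
E
python3 chk.py k1
python3 - <<'E'
import cv2,numpy as np
a=cv2.imread('pics/k1w.png')[190:340,300:480];b=cv2.imread('pics/k1s.png')[80:230,160:300]
cv2.imwrite('pics/k1.png',np.hstack([cv2.resize(a,None,fx=2.4,fy=2.4),cv2.resize(b,None,fx=2.4,fy=2.4)]))
E
```

```text
kink [431.76 337.55 283.04] F [ 0.26  0.49 -3.77] [ 0.05 -0.04 -0.01] 9.9833
to go [-1.6  93.5  34.85]
tip [439.9  345.58] [234.14 150.12]
a [455.15 324.04] [238.97 153.26]
b [494.01 320.96] [245.87 150.15]
kink px [317.42 371.97] [215.31 152.51]
```

View pics/k1.png

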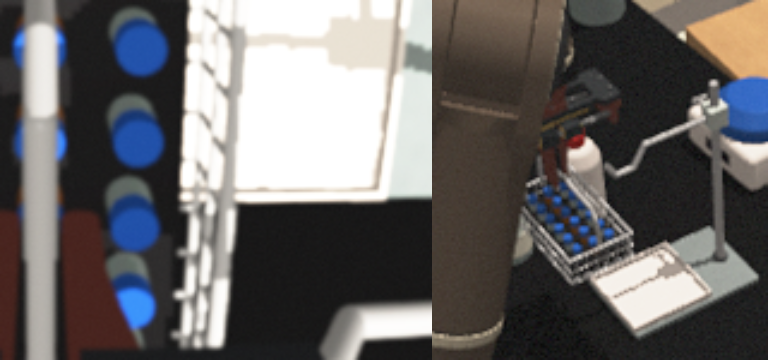

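The tip is at about wrist (440,336) and the bar near row 322, which agrees with the prediction. I check the bar's centre row numerically.

Run:
```python
from fit import *
im=cv2.imread('pics/k1w.png',0)
for c in (455,460,465,470,475,480,485,490): 
    col=im[300:350,c].astype(int); i=np.where(col>110)[0]; print(c,300+i.min() if len(i) else None,300+i.max() if len(i) else None)
t=cv2.imread('pics/t3.png',0)
for rr in range(180,236,6): print(rr,t[rr,168:186])
for x in (-13,13,40,80,120): print(x,proj('top',P(r.x,(x,0,-4 if x<20 else 26))))
```

```text
455 317 331
460 317 330
465 317 330
470 317 330
475 317 329
480 316 329
485 316 329
490 316 329
180 [ 40  37  42  45  39  44  45  47  42  40  20 202 238 186 135 155 162 162]
186 [ 39  41  44  42  49  40  46  44  36  28 128 238 207 133 153 165 163 168]
192 [ 40  43  46  43  47  47  42  47  36  60 214 227 152 157 163 165 164 166]
198 [ 45  44  43  46  45  47  44  43  21 202 241 188 189 225 196 191 190 160]
204 [ 44  40  48  47  42  44  40  31 124 237 207 153 140 234 173 156 168 164]
210 [ 44  41  52  50  44  51  48  39 102 136 124 139 120 254 252 250 248 247]
216 [ 43  46  44  47  49  48  46  49  42  45 132 129  94 254 253 249 248 246]
222 [ 47  44  46  47  51  45  51  45  34 115 211 225 138 249 251 247 247 247]
228 [ 46  48  45  45  46  54  47  36  96 168 169 143 216 250 249 247 247 248]
234 [ 44  45  47  47  48  45  40  62 179 139 252 252 247 247 247 246 247 248]
-13 [180.88 226.06]
13 [181.73 215.79]
40 [179.67 203.62]
80 [181.01 187.59]
120 [182.34 171.63]
```

```bash
cat > fit2.py <<'E'
from fit import *
import fit
st=robot.sense() # same pose as k1
def midv(p,S,c): # row of bar centre at column c, wrist
    a,b=[proj('wrist',P(p,M[k]),S) for k in 'ab'];return a[1]+(b[1]-a[1])*(c-a[0])/(b[0]-a[0])
def topu(p,x,z,v):
    a,b=[proj('top',P(p,(q,0,z))) for q in (x-5,x+5)];return a[0]+(b[0]-a[0])*(v-a[1])/(b[1]-a[1])
def res2(p):
    return np.r_[res(p),midv(p,st,470)-323.4,midv(p,st,485)-322.6,(topu(p,0,-4,222)-178.4)*1.5,(topu(p,40,26,204)-177.3)*1.5,(topu(p,80,26,186)-179.0)*1.5,p[4:]]
r2=least_squares(res2,r.x);print(r2.x,np.degrees(r2.x[3]));print(r2.fun)
w,x,y,z=st['tool_rot'];W=Ro.from_quat([x,y,z,w]).as_matrix();T=np.array(st['tcp_pos'])
K=T+W@np.array([-25,0,-.4]);print('to go',W.T@(P(r2.x,(0,0,3))-K))
E
python3 fit2.py
```

```text
[522.23 334.1  250.01  -0.03] -1.8205550933782453
[-0.37 -1.18 -0.76  1.39  1.02 -0.76 -1.19 -1.6   0.02 -2.62  0.91  0.17
 -0.36  1.91  0.88  0.32]
to go [ 0.66 91.48 30.39]
```

Call:
{"name": "apply_moves", "arguments": {"deltas": [0,0,0,0,3,-2,0,0,0,0,0,6,-1,0,0,0,0,0,8,0,0,0,0,0,0,8,0,0,0,0,0,0,8,0,0,0,0,0,0,8,0,0,0,0,0,0,8,0,0,0,0,0,0,6,0,0,0,0,0,0,3,0,0,0,0,0,0,0,0,0]}}

```text
t: 10.92
tcp_pos: [491.0, 359.4, 285.3]
tool_rot: [-0.0, 0.725, 0.689, -0.0]
wrist_force: [-0.4, -0.3, -4.5]
finger_gap: 4.8
grip_force: 30.0
```

Call:
{"name": "apply_moves", "arguments": {"deltas": [0,0,0,0,3,0,0,0,0,0,0,5,0,0,0,0,0,0,6,0,0,0,0,0,0,6,0,0,0,0,0,0,6,0,0,0,0,0,0,5,0,0,0,0,0,0,3,0,0,0,0,0,0,0,0,0,0,0,0,0,0,0,0]}}

```text
t: 11.67
tcp_pos: [524.1, 358.0, 285.5]
tool_rot: [-0.0, 0.724, 0.69, -0.0]
wrist_force: [-1.1, -0.7, -3.8]
finger_gap: 5.2
grip_force: 30.0
```

Call:
{"name": "apply_moves", "arguments": {"deltas": [0,0,0,0,0,3,0,0,0,0,0,0,5,0,0,0,0,0,0,5,0,0,0,0,0,0,5,0,0,0,0,0,0,5,0,0,0,0,0,0,3,0,0,0,0,0,0,1,0,0,0,0,0,0,0,0,0,0,0,0,0,0,0]}}

```text
t: 12.42
tcp_pos: [524.2, 358.1, 258.7]
tool_rot: [-0.0, 0.724, 0.69, 0.0]
wrist_force: [0.8, 0.1, -5.0]
finger_gap: 4.8
grip_force: 30.0
```

Call:
{"name": "apply_moves", "arguments": {"deltas": [0,0,0,0,0,2,0,0,0,0,0,0,2,0,0,0,0,0,0,0,0,0,0,0,0,0,0,0]}}

```text
t: 12.75
tcp_pos: [524.3, 358.5, 255.2]
tool_rot: [-0.0, 0.724, 0.69, 0.001]
wrist_force: [0.3, 1.5, -1.6]
finger_gap: 5.1
grip_force: 30.0
```

```bash
python3 chk.py k2
```

```text
kink [523.11 333.51 255.54] F [ 0.31  1.52 -1.63] [ 0.23 -0.15  0.07] 12.75
to go [-2.09  2.05  7.36]
tip [257.33 383.78] [234.14 150.12]
a [295.08 357.68] [238.97 153.26]
b [347.83 357.14] [245.87 150.15]
kink px [317.42 371.97] [241.2  148.14]
```

Call:
{"name": "apply_moves", "arguments": {"deltas": [0,0,0,1,0,-1,0,0,0,0,1,0,0,0,0,0,0,1,0,1,0,0,0,0,0,0,0,0,0,0,0,0,0,0,0]}}

```text
t: 13.27
tcp_pos: [524.3, 360.4, 254.5]
tool_rot: [0.0, 0.724, 0.689, -0.001]
wrist_force: [-1.2, -2.7, 0.1]
finger_gap: 5.1
grip_force: 30.0
```

Call:
{"name": "apply_moves", "arguments": {"deltas": [0,0,0,0,0,1,0,0,0,0,0,0,0,0,0,0,0,0,0,0,0]}}

```text
t: 13.52
tcp_pos: [524.4, 360.4, 253.9]
tool_rot: [0.0, 0.724, 0.689, -0.0]
wrist_force: [-1.1, -5.0, 2.3]
finger_gap: 4.5
grip_force: 30.0
```

Call:
{"name": "apply_moves", "arguments": {"deltas": [0,0,0,-1,0,-0.5,0,0,0,0,0,0,0,0,0,0,0,0,0,0,0]}}

```text
t: 13.77
tcp_pos: [524.3, 360.2, 254.3]
tool_rot: [-0.0, 0.724, 0.69, 0.0]
wrist_force: [-1.1, -2.5, 0.5]
finger_gap: 5.1
grip_force: 30.0
```

Call:
{"name": "apply_moves", "arguments": {"deltas": [0,0,0,0,0,0,8,0,0,0,0,0,0,10,0,0,0,0,0,0,12,0,0,0,0,0,0,14,0,0,0,0,0,0,16,0,0,0,0,0,0,20,0,0,0,0,0,0,24,0,0,0,0,0,0,24,0,0,0,0,0,0,24,0,0,0,0,0,0,24,0,0,0,0,0,0,24,0,0,0,0,0,0,24]}}

```text
t: 14.77
tcp_pos: [524.2, 360.0, 254.1]
tool_rot: [0.0, 0.724, 0.69, 0.0]
wrist_force: [-0.8, 0.9, -0.2]
finger_gap: 23.9
grip_force: 0.0
```

```bash
python3 chk.py k3
python3 - <<'E'
import cv2,numpy as np
a=cv2.imread('pics/k3w.png')[130:420,190:450];b=cv2.imread('pics/k3s.png')[90:240,180:300]
b=cv2.resize(b,None,fx=3,fy=3)
a=cv2.resize(a,(403,450))
cv2.imwrite('pics/k3.png',np.hstack([a,b]))
E
```

```text
kink [523.02 335.04 254.54] F [-0.76  0.92 -0.24] [ 0.   -0.07  0.06] 14.7667
to go [-3.61  2.22  6.36]
tip [257.7 387.7] [234.14 150.12]
a [295.44 361.28] [238.97 153.26]
b [348.23 360.74] [245.87 150.15]
kink px [317.42 371.97] [240.93 148.15]
```

View pics/k3.png

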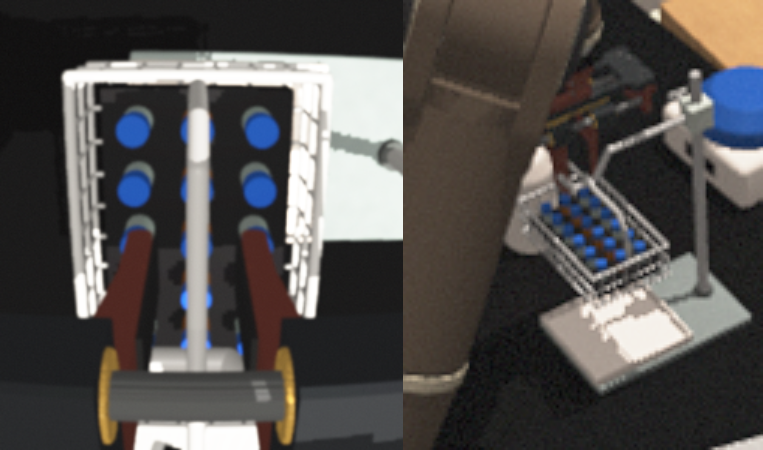

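The basket hangs free on the hook: the bail lies between the open fingers, the rim is level, and the side view shows it clear of the tray. Now I withdraw straight up and go to the lid.

Call:
{"name": "apply_moves", "arguments": {"deltas": [0,0,0,0,0,-4,24,0,0,0,0,0,-8,24,0,0,0,0,0,-12,24,0,0,0,0,0,-16,24,0,0,0,0,0,-20,24,0,0,0,0,0,-20,24,0,0,0,0,0,-20,24,0,0,0,0,0,-20,24,0,0,0,-8,0,0,30,0,0,0,-20,-2,0,40,0,0,0,-30,-4,0,40,0,0,0,-32,-4,0,40,0,0,0,-32,-4,0,40,0,0,0,-32,-4,0,40,0,0,0,-32,-4,0,40,0,0,0,-32,-4,0,40,0,0,0,-32,-4,0,40,0,0,0,-32,-4,0,40,0,0,0,-32,-2,0,40,0,0,0,-20,0,0,40]}}

```text
t: 16.53
tcp_pos: [471.1, 24.8, 374.9]
tool_rot: [0.001, 0.725, 0.689, -0.0]
wrist_force: [0.4, 0.2, -0.6]
finger_gap: 40.1
grip_force: 0.0
```

Call:
{"name": "apply_moves", "arguments": {"deltas": [0,0,0.0625,-10,0,10,40,0,0,0.0625,0,0,20,40,0,0,0.0625,0,0,20,40,0,0,0.0625,0,0,20,40,0,0,0,0,0,10,40,0,0,0,0,0,5,40,0,0,0,0,0,0,40,0,0,0,0,0,0,40]}}

```text
t: 17.2
tcp_pos: [471.8, 18.4, 290.0]
tool_rot: [0.0, 0.804, 0.595, 0.0]
wrist_force: [-0.7, 0.5, -0.3]
finger_gap: 40.0
grip_force: 0.0
```

```bash
cat > lid.py <<'E'
from h import *
import sys
st=robot.sense();im=robot.read_camera('wrist');cv2.imwrite(f'pics/{sys.argv[1]}.png',im);cv2.imwrite(f'pics/{sys.argv[1]}t.png',robot.read_camera('top'))
w,x,y,z=st['tool_rot'];W=Ro.from_quat([x,y,z,w]).as_matrix();T=np.array(st['tcp_pos'])
print(st['t'],T,'yaw',np.degrees(np.arctan2(W[1,0],W[0,0])),st['q'])
g=cv2.cvtColor(im,cv2.COLOR_BGR2GRAY)
n,l,s,c=cv2.connectedComponentsWithStats((g>150).astype(np.uint8))
for i in np.argsort(-s[:,4])[:6]: print(i,s[i],c[i],g[l==i].mean())
np.save('lab.npy',l)
print('grip px guess',proj('wrist',np.array([472,18,52.]),st), 'corners',*[proj('wrist',np.array(p),st) for p in [(578.5,96,12.),(508.7,-108,12),(373,-63,12),(430.6,142,12)]])
E
python3 lid.py l1
```

```text
17.2 [471.79  18.38 289.97] yaw 72.97040234949581 [ 0.45  0.17 -0.66  1.86  0.11  1.15 -0.55]
0 [     0      0    640    480 282108] [317.39 244.3 ] 29.8666964424972
23 [  251   100   138   184 21535] [320.08 188.21] 231.54135128859994
30 [ 253  402   53   37 1037] [277.82 418.71] 189.11089681774348
11 [ 507   44   34   39 1002] [522.94  63.45] 197.7425149700599
1 [600   0  40 101 999] [621.69  60.78] 193.83983983983984
4 [628  17  12  27 162] [635.46  29.14] 152.2469135802469
grip px guess [316.85 205.6 ] corners [387.96 105.9 ] [375.01 285.99] [259.24 283.73] [248.13 105.25]
```

```bash
cat > lid2.py <<'E'
from h import *
import sys
st=robot.sense();im=cv2.imread(f'pics/{sys.argv[1]}.png',0);l=np.load('lab.npy')
w,x,y,z=st['tool_rot'];W=Ro.from_quat([x,y,z,w]).as_matrix();T=np.array(st['tcp_pos'])
def plane(pts,z): return np.array([(W.T@(atz('wrist',p,z,st)-T))[:2] for p in pts],np.float32)
m=(l==23).astype(np.uint8)
cn=max(cv2.findContours(m,cv2.RETR_EXTERNAL,cv2.CHAIN_APPROX_NONE)[0],key=cv2.contourArea)[:,0]
print('plate',cv2.minAreaRect(plane(cn,12)))
h=cv2.convexHull(cn);hm=cv2.fillConvexPoly(np.zeros_like(m),h,1);hm=cv2.erode(hm,np.ones((7,7)))
d=((im<60)&(hm>0)).astype(np.uint8);n,ll,s,c=cv2.connectedComponentsWithStats(d)
for i in np.argsort(-s[1:,4])[:4]+1:
    print(s[i],c[i]);yy,xx=np.where(ll==i)
    if s[i,4]>150: print('  rect@52',cv2.minAreaRect(plane(np.c_[xx,yy],52)))
for r in range(120,285,12): print(r,im[r,250:392:6])
E
python3 lid2.py l1
```

```text
plate ((2.5490493774414062, 2.139678955078125), (216.02674865722656, 152.22825622558594), 0.6154981851577759)
[ 311  155   16   92 1371] [318.43 200.24]
  rect@52 ((3.722949981689453, 1.808797836303711), (96.2616195678711, 15.452616691589355), 0.24167318642139435)
120 [ 73 239 242 241 241 242 243 243 242 242 247 246 246 245 247 245 245 244
 246 245 247 246 248 138]
132 [ 53 239 241 241 241 241 243 242 242 242 245 246 245 244 246 244 245 244
 246 245 246 245 248  96]
144 [ 61 239 241 242 241 241 243 242 241 242 245 246 244 244 246 244 244 243
 245 244 246 244 248  60]
156 [ 36 239 241 243 242 240 242 241 241 150 142  29  31 238 244 244 244 243
 245 243 245 244 247  35]
168 [ 31 238 242 243 243 241 242 241 242 152 111  40  43 175 245 245 244 244
 244 243 245 244 247  27]
180 [ 13 146 152 155 153 149 151 151 149 152 108  39  44 202 244 245 245 244
 244 243 245 244 246  18]
192 [ 12 145 152 155 154 150 150 152 152 153 108  39  42 232 244 246 245 244
 244 243 245 244 246  16]
204 [ 11 146 154 156 157 151 152 152 153 155 106  38  42 232 243 246 245 245
 245 244 245 245 244  16]
216 [ 10 144 156 154 157 149 150 154 153 154 107  37  39 233 244 246 245 245
 245 243 246 246 236  17]
228 [ 18 220 237 238 243 237 238 239 240 155 101  36  38 236 244 246 245 245
 246 243 246 246 223  16]
240 [ 16 239 245 244 245 242 242 244 244 245 190  36  37 239 244 246 244 245
 245 243 246 245 171  18]
252 [ 19 237 245 243 244 242 242 244 244 245 242 245 244 243 244 246 243 245
 245 243 245 244 116  19]
264 [ 19 230 245 242 243 241 242 243 243 245 242 244 244 243 244 245 242 244
 245 243 243 244  34  17]
276 [ 14 174 238 240 242 241 241 242 243 244 241 243 243 242 243 244 241 243
 244 242 236 243  18  17]
```

Call:
{"name": "apply_moves", "arguments": {"deltas": [0,0,0.008,3,2,10,44,0,0,0,0,0,25,44,0,0,0,0,0,30,44,0,0,0,0,0,30,44,0,0,0,0,0,30,44,0,0,0,0,0,30,44,0,0,0,0,0,25,44,0,0,0,0,0,20,44,0,0,0,0,0,15,44,0,0,0,0,0,10,44,0,0,0,0,0,8,44,0,0,0,0,0,5,44,0,0,0,0,0,2,44,0,0,0,0,0,0,44]}}

```text
t: 18.47
tcp_pos: [474.5, 20.5, 49.3]
tool_rot: [0.0, 0.807, 0.591, 0.0]
wrist_force: [-0.0, 0.9, -0.3]
finger_gap: 44.2
grip_force: 0.0
```

Call:
{"name": "apply_moves", "arguments": {"deltas": [0,0,0,0,0,0,30,0,0,0,0,0,0,22,0,0,0,0,0,0,14,0,0,0,0,0,0,10,0,0,0,0,0,0,10,0,0,0,0,0,0,10,0,0,0,0,0,0,10]}}

```text
t: 19.05
tcp_pos: [474.6, 20.4, 49.5]
tool_rot: [0.0, 0.807, 0.591, 0.0]
wrist_force: [0.1, -0.8, 6.3]
finger_gap: 17.6
grip_force: 30.0
```

Call:
{"name": "apply_moves", "arguments": {"deltas": [0,0,0,0,0,-2,0,0,0,0,0,0,-4,0,0,0,0,0,0,-8,0,0,0,0,0,0,-8,0,0,0,0,0,0,-8,0,0,0,0,0,0,0,0]}}

```text
t: 19.55
tcp_pos: [475.2, 20.6, 80.9]
tool_rot: [0.001, 0.807, 0.591, 0.001]
wrist_force: [-0.2, 0.2, -4.3]
finger_gap: 17.9
grip_force: 30.0
```

```bash
cat > bath.py <<'E'
from h import *
import pickle
from scipy.ndimage import map_coordinates,gaussian_filter
s1=pickle.load(open('w1.pkl','rb'))
src=[('top','l1t',None),('top','top0',None),('wrist','w1',s1)]
def run(p0):
  for n,f,s in src:
    im=gaussian_filter(cv2.imread(f'pics/{f}.png',0).astype(float),.7);p=np.array(p0,float)
    for it in range(6):
        rows=[];rep=[]
        for hx,hy,sg in [(85,115,1),(62.5,95,-1)]:
            for ax,sd in [(0,1),(0,-1),(1,1),(1,-1)]:
                offs=[]
                for t in np.linspace(-.8,.8,25):
                    b=np.array([sd*hx,t*hy]) if ax==0 else np.array([t*hx,sd*hy])
                    nrm=np.array([sd,0]) if ax==0 else np.array([0,sd])
                    q=np.arange(-12,12.1,.5);c,si=np.cos(p[2]),np.sin(p[2])
                    B=b+q[:,None]*nrm;X=np.c_[p[0]+c*B[:,0]-si*B[:,1],p[1]+si*B[:,0]+c*B[:,1],np.full(len(q),170.)]
                    uv=np.array([proj(n,x,s) for x in X]);v=map_coordinates(im,[uv[:,1],uv[:,0]],order=1,mode='nearest')
                    g=-np.gradient(v)*sg;k=g.argmax()
                    if g[k]>6 and 0<k<len(q)-1: offs.append((t,q[k],b,nrm))
                if len(offs)>6:
                    m=np.median([o[1] for o in offs]);
                    if it==5: rep.append((('out' if sg>0 else 'in'),ax,sd,round(m,1),len(offs)))
                    rows+=[(o,m) for o in offs if abs(o[1]-m)<3]
        A=np.array([[*o[3],o[3]@np.array([-o[2][1],o[2][0]])] for o,_ in rows]);y=np.array([o[1] for o,_ in rows])
        from scipy.optimize import least_squares as L
        d=L(lambda d:A@d-y,np.zeros(3),loss='soft_l1').x
        c,si=np.cos(p[2]),np.sin(p[2]);p+= [c*d[0]-si*d[1],si*d[0]+c*d[1],d[2]]
    print(f,p[:2],np.degrees(p[2]),rep)
run([528,-327,np.radians(11)])
E
python3 bath.py
```

```text
Traceback (most recent call last):
  File "bath.py", line 31, in <module>
    run([528,-327,np.radians(11)])
    ~~~^^^^^^^^^^^^^^^^^^^^^^^^^^^
  File "bath.py", line 19, in run
    uv=np.array([proj(n,x,s) for x in X]);v=map_coordinates(im,[uv[:,1],uv[:,0]],order=1,mode='nearest')
                 ~~~~^^^^^^^
  File "h.py", line 15, in proj
    c=robot.calibration(n);K=c['K']
ValueError: time passes only in moves, steps and waits
```

```bash
sed -i 's/^def ray/CAL={n:robot.calibration(n) for n in ("side","top","wrist")}\ndef ray/; s/c=robot.calibration(n)/c=CAL[n]/' h.py; python3 bath.py
```

```text
l1t [ 531.73 -328.31] 12.348513389328062 [('out', 0, 1, np.float64(0.5), 25), ('out', 0, -1, np.float64(0.0), 25), ('out', 1, 1, np.float64(0.0), 25), ('out', 1, -1, np.float64(0.0), 25), ('in', 0, 1, np.float64(0.0), 25), ('in', 1, 1, np.float64(-4.2), 8), ('in', 1, -1, np.float64(0.0), 25)]
top0 [ 531.81 -328.36] 12.26620832785619 [('out', 0, 1, np.float64(0.5), 25), ('out', 0, -1, np.float64(0.0), 25), ('out', 1, 1, np.float64(0.0), 25), ('out', 1, -1, np.float64(0.0), 25), ('in', 0, 1, np.float64(-0.5), 25), ('in', 0, -1, np.float64(-0.8), 12), ('in', 1, 1, np.float64(-0.2), 14), ('in', 1, -1, np.float64(-0.5), 25)]
w1 [ 531.08 -329.2 ] 12.24046390853782 [('out', 0, 1, np.float64(0.5), 22), ('out', 0, -1, np.float64(0.5), 19), ('out', 1, 1, np.float64(0.5), 25), ('out', 1, -1, np.float64(0.5), 22), ('in', 0, 1, np.float64(-0.8), 22), ('in', 0, -1, np.float64(-0.5), 18), ('in', 1, 1, np.float64(-1.0), 25), ('in', 1, -1, np.float64(-0.5), 25)]
```

Call:
{"name": "apply_moves", "arguments": {"deltas": [0,0,0,0,0,-8,0,0,0,0,0,0,-16,0,0,0,0,0,0,-24,0,0,0,0,0,0,-24,0,0,0,0,0,0,-24,0,0,0,0,0,0,-24,0,0,0,0,0,0,-24,0,0,0,0,0,0,-24,0,0,0,0,0,0,-24,0,0,0,0,0,0,-12,0,0,0,0,0,0,-5,0]}}

```text
t: 20.47
tcp_pos: [474.7, 20.8, 290.5]
tool_rot: [0.001, 0.807, 0.591, 0.001]
wrist_force: [0.4, 0.1, -4.2]
finger_gap: 17.9
grip_force: 30.0
```

Call:
{"name": "apply_moves", "arguments": {"deltas": [0,0,0,-4.5,2.2,0,0,0,0,0,-10.7,5.4,0,0,0,0,0,-17.9,9,0,0,0,0,0,-25,12.6,0,0,0,0,0,-25,12.6,0,0,0,0,0,-25,12.6,0,0,0,0,0,-25,12.6,0,0,0,0,0,-25,12.6,0,0,0,0,0,-25,12.6,0,0,0,0,0,-25,12.6,0,0,0,0,0,-25,12.6,0,0,0,0,0,-25,12.6,0,0,0,0,0,-25,12.6,0,0,0,0,0,-17.9,9,0,0,0,0,0,-10.7,5.4,0,0,0,0,0,-4.5,2.2,0,0]}}

```text
t: 21.8
tcp_pos: [529.4, -331.2, 286.0]
tool_rot: [-0.001, 0.808, 0.59, -0.001]
wrist_force: [0.1, 0.2, -4.2]
finger_gap: 17.7
grip_force: 30.0
```

Call:
{"name": "apply_moves", "arguments": {"deltas": [0,0,-0.06,0,0,0,0,0,0,-0.08,0,0,0,0,0,0,-0.08,0,0,0,0,0,0,-0.08,0,0,0,0,0,0,-0.08,0,0,0,0,0,0,-0.08,0,0,0,0,0,0,-0.06,0,0,0,0,0,0,0,0,0,0,0,0,0,0,0,0,0,0]}}

```text
t: 22.55
tcp_pos: [530.3, -327.9, 287.7]
tool_rot: [-0.001, 0.628, 0.778, 0.0]
wrist_force: [-0.1, 0.4, -4.1]
finger_gap: 17.9
grip_force: 30.0
```

```bash
cat > go.py <<'E'
from h import *
st=robot.sense();w,x,y,z=st['tool_rot'];W=Ro.from_quat([x,y,z,w]).as_matrix();T=np.array(st['tcp_pos'])
yaw=np.degrees(np.arctan2(W[1,0],W[0,0]))
C=np.array([531.4,-328.8,T[2]])-W[:,0]*-0.3
print(st['t'],T,'turn tool z',np.radians(yaw-102.25),'shift',W.T@(C-T),'tilt',W[2],st['wrist_force'],st['moment'])
E
python3 go.py
python3 - <<'E'
from h import *
# lid plate outline seen by the wrist: plate relative to the gripper
st=robot.sense();im=robot.read_camera('wrist');cv2.imwrite('pics/l3.png',im)
w,x,y,z=st['tool_rot'];W=Ro.from_quat([x,y,z,w]).as_matrix();T=np.array(st['tcp_pos'])
for p in [(108,-76),(108,76)]: print('plate corner expected',proj('wrist',T+W@np.array([p[0],p[1],38.]),st))
g=cv2.cvtColor(im,cv2.COLOR_BGR2GRAY)
for c in (200,260,320,380,430): print(c,g[0:200:6,c])
E
```

```text
22.55 [ 530.35 -327.9   287.73] turn tool z -0.0014282345972672673 shift [-0.8   0.84 -0.  ] tilt [ 0. -0. -1.] [-0.13  0.36 -4.11] [ 0.   -0.11  0.03]
plate corner expected [161.22  79.77]
plate corner expected [472.63  79.75]
200 [ 17  19  18  18  17  16  17  17  17  17  18  19  18 220 237 238 238 238
 143 143 142 143 145 144 144 145 145 143 146 146 147 149 149 150]
260 [ 18  18  18  17  17  17  17  17  17  18  17  18  91 241 241 242 241 241
 242 242 241 241 242 241 241 241 241 241 241 147 146 149 146 147]
320 [ 16  17  15  17  21  16  15  20  18  17  18  17 186 242 241 241 241 242
 241 240 241 241 240 240 239 240 239 239 238 239 238 238 219 142]
380 [ 18  16  15  18  18  19  17  16  20  20  15  18  59 243 242 243 243 243
 242 242 242 242 242 242 242 242 242 242 241 241 242 241 191 148]
430 [ 15  16  18  19  15  15  19  17  18  17  15  16  18 221 241 241 241 241
 241 240 240 241 241 241 241 241 241 241 242 241 241 242 242 157]
```

Call:
{"name": "apply_moves", "arguments": {"deltas": [0,0,-0.001,-0.8,0.8,6,0,0,0,0,0,0,10,0,0,0,0,0,0,10,0,0,0,0,0,0,10,0,0,0,0,0,0,10,0,0,0,0,0,0,8,0,0,0,0,0,0,5,0,0,0,0,0,0,3,0,0,0,0,0,0,1,0,0,0,0,0,0,0,0]}}

```text
t: 23.43
tcp_pos: [531.5, -329.7, 225.1]
tool_rot: [0.0, 0.628, 0.779, 0.0]
wrist_force: [-0.6, -0.7, -4.3]
finger_gap: 17.7
grip_force: 30.0
```

```bash
python3 go.py
```

```text
23.4333 [ 531.49 -329.71  225.14] turn tool z 0.00018804090265763012 shift [ 1.2   0.11 -0.  ] tilt [-0.  0. -1.] [-0.63 -0.73 -4.31] [ 0.08 -0.05 -0.03]
```

Call:
{"name": "apply_moves", "arguments": {"deltas": [0,0,0,0.8,0,2,0,0,0,0,0,0,2,0,0,0,0,0,0,2,0,0,0,0,0,0,2,0,0,0,0,0,0,2,0,0,0,0,0,0,1,0,0,0,0,0,0,0,0,0,0,0,0,0,0,0]}}

```text
t: 24.1
tcp_pos: [531.2, -328.9, 214.1]
tool_rot: [-0.0, 0.628, 0.779, 0.0]
wrist_force: [0.3, -0.5, -4.0]
finger_gap: 17.8
grip_force: 30.0
```

Call:
{"name": "apply_moves", "arguments": {"deltas": [0,0,0,0,0,1,0,0,0,0,0,0,1,0,0,0,0,0,0,0,0,0,0,0,0,0,0,0]}}

```text
t: 24.43
tcp_pos: [531.2, -328.9, 212.1]
tool_rot: [-0.0, 0.628, 0.779, -0.0]
wrist_force: [-0.2, -0.3, -3.9]
finger_gap: 17.7
grip_force: 30.0
```

The lip has gone past the rim without contact, so I lower the lid onto its seat.

Call:
{"name": "apply_moves", "arguments": {"deltas": [0,0,0,0,0,0.7,0,0,0,0,0,0,0.7,0,0,0,0,0,0,0,0,0,0,0,0,0,0,0]}}

```text
t: 24.77
tcp_pos: [531.3, -328.9, 211.6]
tool_rot: [0.0, 0.628, 0.779, -0.0]
wrist_force: [-3.1, 1.3, 6.3]
finger_gap: 17.4
grip_force: 30.0
```

Seated: the lid stopped at TCP z 211.6 mm against 211.5 expected, and the force turned upward. Now I release and withdraw.

Call:
{"name": "apply_moves", "arguments": {"deltas": [0,0,0,0,0,0,20,0,0,0,0,0,0,26,0,0,0,0,0,0,34,0,0,0,0,0,0,40,0,0,0,0,0,0,44,0,0,0,0,0,0,44,0,0,0,0,0,-5,44,0,0,0,0,0,-10,44,0,0,0,0,0,-20,44,0,0,0,0,0,-25,44,0,0,0,0,0,-25,44,0,0,0,0,0,-25,44,0,0,0,0,0,-10,44,0,0,0,0,0,0,44,0,0,0,0,0,0,44]}}

```text
t: 26.02
tcp_pos: [531.2, -328.9, 330.7]
tool_rot: [0.0, 0.628, 0.779, -0.0]
wrist_force: [-0.1, -0.6, -0.4]
finger_gap: 43.9
grip_force: 0.0
```

Run:
```python
from h import *
st=robot.sense();im=robot.read_camera('wrist');cv2.imwrite('pics/f.png',im)
t=robot.read_camera('top');sd=robot.read_camera('side');cv2.imwrite('pics/ft.png',t);cv2.imwrite('pics/fs.png',sd)
print(st['t'],st['tcp_pos'],st['wrist_force'])
w,x,y,z=st['tool_rot'];W=Ro.from_quat([x,y,z,w]).as_matrix();T=np.array(st['tcp_pos'])
g=cv2.cvtColor(im,cv2.COLOR_BGR2GRAY)
# plate edges vs rim: grip (dark) rect on z=214
d=(g<60).astype(np.uint8);n,l,s,c=cv2.connectedComponentsWithStats(d)
for i in range(1,n):
    if 300<s[i,4]<8000 and abs(c[i][0]-317)<60:
        yy,xx=np.where(l==i);P=np.array([(W.T@(atz('wrist',p,214,st)-T))[:2] for p in np.c_[xx,yy]],np.float32);print(s[i],cv2.minAreaRect(P))
# basket: blue caps & changes near the hook between hanging and now (side view)
a=cv2.imread('pics/k3s.png')
def caps(im):
    h=cv2.cvtColor(im,cv2.COLOR_BGR2HSV);m=cv2.inRange(h,(105,150,80),(125,255,255));m=m[140:185,215:275];n,_,s,c=cv2.connectedComponentsWithStats(m);return [tuple((c[i]+[215,140]).round(1)) for i in range(1,n) if s[i,4]>3]
print(caps(a));print(caps(sd))
```

```text
26.0167 [ 531.17 -328.9   330.71] [-0.11 -0.58 -0.39]
[ 305  171   24  130 2909] ((1.8167724609375, -0.3419179916381836), (97.56400299072266, 16.30152130126953), 0.49583709239959717)
[(np.float64(240.2), np.float64(153.6)), (np.float64(233.7), np.float64(156.0)), (np.float64(243.5), np.float64(157.0)), (np.float64(227.5), np.float64(159.0)), (np.float64(237.0), np.float64(159.5)), (np.float64(247.0), np.float64(160.8)), (np.float64(231.0), np.float64(162.5)), (np.float64(240.9), np.float64(163.3)), (np.float64(250.5), np.float64(164.5)), (np.float64(236.7), np.float64(168.0)), (np.float64(248.4), np.float64(170.6)), (np.float64(255.6), np.float64(167.4)), (np.float64(258.5), np.float64(171.5)), (np.float64(242.0), np.float64(173.5)), (np.float64(245.9), np.float64(177.4))]
[]
```

Run:
```python
from h import *
t=cv2.imread('pics/ft.png');sd=cv2.imread('pics/fs.png')
h=cv2.cvtColor(t,cv2.COLOR_BGR2HSV);m=cv2.inRange(h,(105,150,80),(125,255,255));m[:, :150]=0;m[:,240:]=0;m[:150]=0;m[300:]=0
n,_,s,c=cv2.connectedComponentsWithStats(m);C=np.array([c[i] for i in range(1,n) if s[i,4]>3]);print(len(C),C)
S=np.array([522,335,250.])
for z in (-105+43,): 
    e=[proj('top',S+np.array([x,y,z])) for x in(-27,0,27) for y in (-60,0,60)];print('expected caps',np.array(e))
print('side colours near hook',sd[140:175:8,220:260:8].tolist()[0:3])
```

```text
18 [[164.35 212.53]
 [173.   213.21]
 [182.2  213.87]
 [190.5  214.56]
 [199.33 215.33]
 [208.16 215.84]
 [163.31 222.69]
 [172.   223.  ]
 [181.71 224.  ]
 [189.62 224.46]
 [198.33 224.93]
 [207.1  225.8 ]
 [162.5  230.94]
 [170.89 231.58]
 [180.24 232.29]
 [188.94 232.89]
 [197.63 233.53]
 [206.28 234.39]]
expected caps [[207.47 234.8 ]
 [184.4  234.35]
 [161.31 233.9 ]
 [207.85 224.49]
 [184.82 224.04]
 [161.77 223.58]
 [208.23 214.22]
 [185.23 213.76]
 [162.22 213.3 ]]
side colours near hook [[[40, 47, 53], [98, 105, 114], [21, 26, 20], [26, 27, 26], [36, 35, 35]], [[83, 99, 120], [81, 99, 119], [129, 155, 170], [83, 100, 120], [84, 101, 119]], [[74, 89, 105], [85, 103, 121], [175, 205, 221], [86, 105, 121], [85, 99, 119]]]
```

```bash
python3 -c "
from cell import robot
print(robot.finish_job())"
```

```text
the job is handed in; nothing more can be done
None
```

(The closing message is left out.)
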